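# Press the corner-check buttons of the bench scale in order

## Task

Check the corners of the bench scale: press the four coloured test buttons on its pan in this order, red, blue, yellow, green, each straight down to about its stop, where it stays. Press lightly with the fingertips, one button at a time, without shoving or lifting the scale. Pick nothing up, leave the glue stick, the stamp and the white carton where they are, and end clear of everything.

Things in the scene. Friction and masses are not known exactly. Their poses are not given: they have to be found in the camera images.
- pan_center (a point): Centre of the top face of a bench scale's rectangular pan (pale stainless, rounded corners). The scale is loose on four rubber feet, 275 mm along its x by 245 mm along its y, 2 to 3.5 kg; the pan's top is 51 mm above the table. x and y here are the scale's own axes, z is up. The scale may stand turned any way round. The pan does not move on the scale.
- red_top (a point): Centre of the top of the red test button, at +69, +61 mm (x, y) from the pan's centre in the scale's axes. A round upright red cap 28 mm across in a low black collar (42 mm across, 5 mm high) on the pan; its top stands about 21 mm above the pan when up. The point moves with the cap; z is up.
- red_button (a joint): How far the red button is pressed straight down into its collar: 0 is up, 0.010 m is the stop, where the cap still stands 6 mm above its collar; the collar sits on a soft mount and sinks 1 mm for each 2.5 N (at most 8 mm), springing back when let go. The cap itself has no spring: it slides with about 3 N of friction plus slight damping, and stays where it is left. It starts 0 to 1 mm down.
- blue_top (a point): Centre of the top of the blue test button, at -69, -61 mm (x, y) from the pan's centre in the scale's axes. A round upright blue cap 28 mm across in a low black collar (42 mm across, 5 mm high) on the pan; its top stands about 21 mm above the pan when up. The point moves with the cap; z is up.
- blue_button (a joint): How far the blue button is pressed straight down into its collar: 0 is up, 0.010 m is the stop, where the cap still stands 6 mm above its collar; the collar sits on a soft mount and sinks 1 mm for each 2.5 N (at most 8 mm), springing back when let go. The cap itself has no spring: it slides with about 3 N of friction plus slight damping, and stays where it is left. It starts 0 to 1 mm down.
- yellow_top (a point): Centre of the top of the yellow test button, at +69, -61 mm (x, y) from the pan's centre in the scale's axes. A round upright yellow cap 28 mm across in a low black collar (42 mm across, 5 mm high) on the pan; its top stands about 21 mm above the pan when up. The point moves with the cap; z is up.
- yellow_button (a joint): How far the yellow button is pressed straight down into its collar: 0 is up, 0.010 m is the stop, where the cap still stands 6 mm above its collar; the collar sits on a soft mount and sinks 1 mm for each 2.5 N (at most 8 mm), springing back when let go. The cap itself has no spring: it slides with about 3 N of friction plus slight damping, and stays where it is left. It starts 0 to 1 mm down.
- green_top (a point): Centre of the top of the green test button, at -69, +61 mm (x, y) from the pan's centre in the scale's axes. A round upright green cap 28 mm across in a low black collar (42 mm across, 5 mm high) on the pan; its top stands about 21 mm above the pan when up. The point moves with the cap; z is up.
- green_button (a joint): How far the green button is pressed straight down into its collar: 0 is up, 0.010 m is the stop, where the cap still stands 6 mm above its collar; the collar sits on a soft mount and sinks 1 mm for each 2.5 N (at most 8 mm), springing back when let go. The cap itself has no spring: it slides with about 3 N of friction plus slight damping, and stays where it is left. It starts 0 to 1 mm down.
- glue_center (a point): Centre of a bystander: a loose standing glue stick with a red cap, 27 mm across, 98 mm tall, left of the scale.
- stamp_center (a point): Centre of a bystander: a loose rubber stamp with a brown turned wooden handle, 70 x 36 mm, 74 mm tall, left of the scale.
- carton_center (a point): Centre of a bystander: a loose flat white product carton, 120 x 85 x 30 mm, right of the scale.

How it is judged:
By the outcome, as a careful person would: the job done as asked, in the order asked, and still so for the second after the job is handed in, with the robot touching nothing.
It also fails if it takes over 51 s, if anything falls off the work surface, if the arm or the gripper's body presses on something with over 40 N, if the wrist force passes 120 N, or if a joint passes its speed limit or range.

## Robot

A 7-joint arm with a two-finger parallel gripper is mounted at the origin on the work surface; the furniture and walls round the work are solid. World frame = base frame: x ahead of the robot, y to its left, z up, the work surface at z = 0. Lengths are in m, angles in rad, forces in N, time in s.
With the tool pointing down it reaches from about 0.35 to 0.9 m from the base axis. Payload 19.9 kg.
Tool frame: the origin (TCP) lies between the finger pads; the fingertips stand 19 mm ahead of it and the grasp point (between the pads) is the TCP; z points along the fingers, y is the line along which they close (so a half turn about z gives the same grasp; the last joint's range is limited). The gripper opens to 94 mm and grips with 3 to 60 N. Pads are 16 mm wide; open, the fingers measure 119 mm over their backs; the gripper's body (75 mm by 177 mm) begins 78 mm behind the grasp point.
Start: joints at [-1.264, 0.417, -0.01, 1.614, 0.005, 1.111, -0.053], TCP at [0.213, 0.588, 0.201] pointing down, gripper open.
Joint ranges: [-2.81, 2.81], [-0.39, 2.02], [-1.27, 1.25], [0.06, 2.57], [-1.19, 4.33], [0.19, 2], [-2.82, 2.82]. Speed limits (rad/s): [1.89, 1.89, 2.39, 2.39, 3.01, 3.01, 3.01].

## Interface

Orientations are given as a 3x3 rotation matrix whose columns are the frame's x, y, z axes.
In Python, from rig import robot gives the robot as it stands. Calls block until the motion is done:
- robot.move_ptp(position, orientation): joint-space move of the TCP to a pose.
- robot.move_linear(position, velocity=0.15, frame=None, threshold=None): straight line of the TCP; frame=None keeps the orientation; velocity is the mean speed in m/s. With threshold (N) it stops when the force on the tool has changed by that much, and returns True; else False.
- robot.goto_joints(angles): joint-space move.
- robot.gripper_to(opening): finger opening in m; the grip force is fixed at half the most; returns when the fingers have stopped.
- robot.pause(seconds).
- robot.ik(position, orientation): joint angles nearest the present ones, or None.
- robot.get_state(): the state.
- robot.grab_frame(name): name is "scene" or "top"; returns the picture (480x640x3 uint8, red, green, blue); there is no depth.
- robot.camera_info(name): a dict with "fx", "fy", "cx", "cy" (pixels), "rvec" (rotation vector, rad) and "tvec" (3), from world to camera coordinates, as OpenCV has them. Camera axes: x right, y down, z forward; pixel columns grow to the right and rows downward; lengths in m; the calibration is good to about 2 mm. A picture is of the moment at which its call begins. camera_info takes no time and is no camera call.
A pose or a line that the arm cannot do raises robot.PlanningError and nothing moves.
- robot.sign_off(): hands the job in; it is judged then, once.
The state is a dict: "time": time; "qpos": joint angles; "joint_vel": joint speeds; "effort": joint torques, N m; "ee_pos": TCP position; "tool_rot": TCP orientation; "force": force on the tool from outside, world axes, zero at the start; "moment": the same for the moment, N m; "opening": finger opening in m; "grasp_force": force on a finger pad.
Only numpy, scipy, OpenCV 4.12 (cv2) and the standard library are available. Lean on these libraries where they do the work, as an engineer would, in place of code of your own. Each camera call takes 0.05 s, during which the arm holds its last target. There are 200 camera calls.

## Working session

There is one attempt and no reset: what is moved stays moved. The work goes in short steps, each a Python script; the robot and the scene stay as the last script left them, time stands still between calls to the robot, and variables do not carry over. Pictures are saved under pics/ and viewed, at most 10 in all, crops included, and the job is handed in when it is done.

```bash
mkdir -p pics; python3 - <<'E'
from rig import robot
import cv2
for n in("top","scene"):
    f=robot.grab_frame(n); cv2.imwrite(f"pics/{n}0.png",f[:,:,::-1]); print(n,robot.camera_info(n))
s=robot.get_state(); print(s["time"],s["force"],s["opening"],s["tool_rot"])
E
```

```text
top {'fx': 607.5420670801083, 'fy': 607.5420670801083, 'cx': 320.1432253202682, 'cy': 238.41163785690557, 'rvec': array([ 2.21025388, -2.17806507,  0.07630396]), 'tvec': array([-0.03459376,  0.56654827,  1.39996895])}
scene {'fx': 557.4133185561058, 'fy': 557.4133185561058, 'cx': 321.70815934807285, 'cy': 238.30015900886485, 'rvec': array([ 2.05030093, -1.0153912 ,  0.51202281]), 'tvec': array([-0.35346266,  0.33338412,  0.87836872])}
0.1 [-0.02845578  0.3062985   0.35858255] 0.09353457789069736 [[-9.40139240e-01  3.40790451e-01 -2.78263892e-04]
 [ 3.40790550e-01  9.40138637e-01 -1.06997103e-03]
 [-1.03029275e-04 -1.10075146e-03 -9.99999389e-01]]
```

View pics/top0.png

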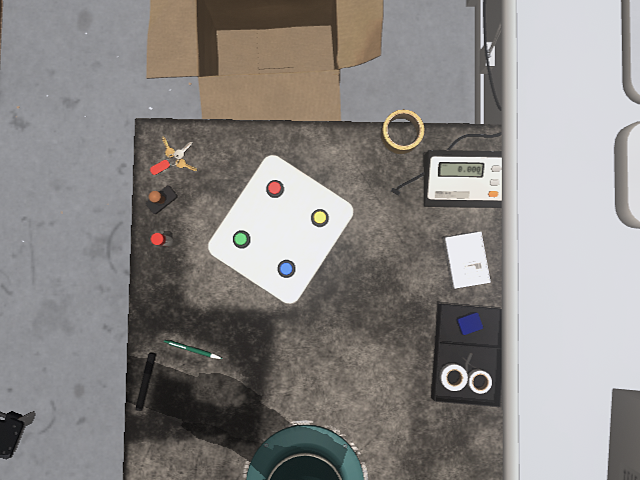

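View pics/scene0.png

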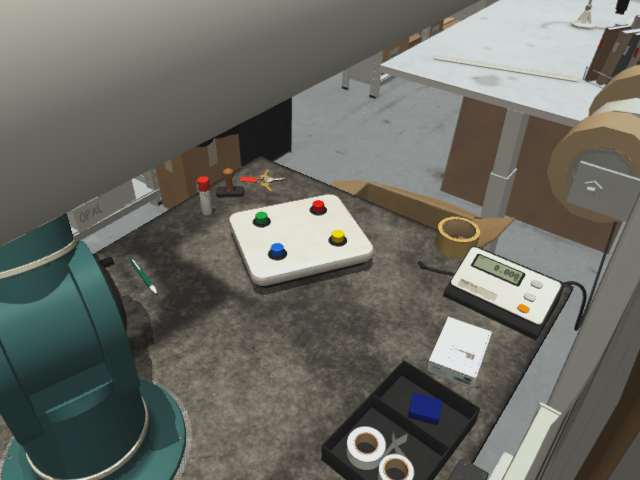

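The top view shows red (275,188), yellow (320,217), green (241,239) and blue (286,268) on the pan. The glue stick is at (157,239), the stamp at (160,198) and the carton at (467,260). The scene view agrees: red (318,206), yellow (338,237), green (261,218), blue (277,251).

```bash
cat > h.py <<'E'
import cv2, numpy as np
from rig import robot
from scipy.spatial.transform import Rotation
HSV={"red":(0,),"blue":(109,),"yellow":(28,),"green":(68,)}
SEED={"top":dict(red=(275,188),yellow=(320,217),green=(241,239),blue=(286,268)),
      "scene":dict(red=(318,206),yellow=(338,237),green=(261,218),blue=(277,251))}
XY=dict(red=(69,61),blue=(-69,-61),yellow=(69,-61),green=(-69,61))
def ray(cam,uv,z):
    c=robot.camera_info(cam); R,_=cv2.Rodrigues(c["rvec"]); o=-R.T@c["tvec"]
    d=R.T@np.array([(uv[0]-c["cx"])/c["fx"],(uv[1]-c["cy"])/c["fy"],1]); return o+d*(z-o[2])/d[2]
def project(cam,p):
    c=robot.camera_info(cam); K=np.array([[c["fx"],0,c["cx"]],[0,c["fy"],c["cy"]],[0,0,1]])
    return cv2.projectPoints(np.float64(p).reshape(-1,3),c["rvec"],c["tvec"],K,None)[0].reshape(-1,2)
def blobs(cam,names=XY):
    f=robot.grab_frame(cam); hsv=cv2.cvtColor(f,cv2.COLOR_RGB2HSV).astype(int); out={}
    for n in names:
        dh=abs(hsv[...,0]-HSV[n][0]); dh=np.minimum(dh,180-dh)
        m=((dh<14)&(hsv[...,1]>120)&(hsv[...,2]>60)).astype(np.uint8)
        _,_,st,cen=cv2.connectedComponentsWithStats(m)
        ok=[i for i in range(1,len(st)) if st[i,4]>30 and np.hypot(*(cen[i]-SEED[cam][n]))<20]
        if ok:
            i=max(ok,key=lambda i:st[i,4]); out[n]=(cen[i],st[i,:])
    return out
def fit(P):
    n=list(P); A=np.array([XY[k] for k in n])/1e3; B=np.array([P[k][:2] for k in n])
    a,b=A-A.mean(0),B-B.mean(0)
    th=np.arctan2((a[:,0]*b[:,1]-a[:,1]*b[:,0]).sum(),(a*b).sum())
    R=np.array([[np.cos(th),-np.sin(th)],[np.sin(th),np.cos(th)]]); t=B.mean(0)-R@A.mean(0)
    return R,t,th,np.linalg.norm(A@R.T+t-B,axis=1)
def target(R,t,n): return R@(np.array(XY[n])/1e3)+t
E
python3 - <<'E'
from h import *
for cam in("top","scene"):
    b=blobs(cam); print({k:(v[0].round(1),v[1]) for k,v in b.items()})
    # visible blob: cap top plus some side; take ~z of top (top cam) / a few mm lower (scene)
    R,t,th,r=fit({k:ray(cam,v[0],0.072 if cam=="top" else 0.068) for k,v in b.items()})
    print(cam,t.round(4),np.degrees(th).round(2),(r*1e3).round(1),{n:target(R,t,n).round(4) for n in XY})
for n,q in dict(glue=((157,239),.098),stamp=((155,197),.074),carton=((467,260),.03)).items(): print(n,ray("top",*q).round(3))
Rt=np.array(robot.get_state()["tool_rot"])
for n in XY:
    for z in(.17,.078): print(n,robot.ik(np.r_[target(R,t,n),z],Rt))
E
```

```text
{'red': (array([274.1, 187.4]), array([268, 182,  13,  12, 124], dtype=int32)), 'blue': (array([285.5, 268.4]), array([280, 263,  12,  12, 117], dtype=int32)), 'yellow': (array([320.7, 217.8]), array([314, 211,  12,  12,  31], dtype=int32))}
top [0.5859 0.0641] -32.79 [1.6 0.6 2.1] {'red': array([0.6769, 0.078 ]), 'blue': array([0.4948, 0.0502]), 'yellow': array([ 0.6108, -0.0245]), 'green': array([0.5609, 0.1528])}
{'red': (array([317.8, 205.7]), array([312, 200,  12,  12, 120], dtype=int32)), 'blue': (array([276.8, 249.5]), array([271, 243,  13,  14, 147], dtype=int32)), 'yellow': (array([337.4, 236.1]), array([331, 230,  13,  13, 143], dtype=int32)), 'green': (array([261. , 217.4]), array([256, 212,  11,  12, 118], dtype=int32))}
scene [0.5813 0.06  ] -32.38 [0.5 0.6 0.5 0.7] {'red': array([0.6722, 0.0746]), 'blue': array([0.4903, 0.0455]), 'yellow': array([ 0.6069, -0.0284]), 'green': array([0.5557, 0.1485])}
glue [0.555 0.332 0.098]
stamp [0.651 0.346 0.074]
carton [ 0.521 -0.366  0.03 ]
red [-0.43913068  0.5660831   0.4140582   1.51393286 -0.24212767  1.11285187
  1.24788492]
red [-0.42849039  0.66558855  0.39732791  1.58110475 -0.29611011  0.95526848
  1.28777293]
blue [-0.56535139  0.23170082  0.47021896  1.98184882 -0.12677237  0.95649106
  1.19039823]
blue [-0.48468467  0.37036067  0.39101473  2.05432906 -0.20202312  0.75312953
  1.25359397]
yellow [-0.39783769  0.45781935  0.52300786  1.70447088 -0.2567101   1.04831801
  1.43276989]
yellow [-0.32433067  0.55988372  0.42739166  1.7704541  -0.29013411  0.87399469
  1.45635148]
green [-0.56103251  0.37128053  0.3090874   1.78109433 -0.12993336  1.00953429
  1.02069093]
green [-0.54826196  0.49050109  0.29821795  1.85030075 -0.18801242  0.82855753
  1.06749391]
```

```bash
sed -i 's/hsv\[...,1\]>120/hsv[...,1]>90/; s/dh<14/dh<20/' h.py; python3 - <<'E'
from h import *
for cam in("top","scene"):
    c=robot.camera_info(cam);R,_=cv2.Rodrigues(c["rvec"]); print(cam,"cam at",(-R.T@c["tvec"]).round(3))
    b=blobs(cam); print({k:(v[0].round(1),v[1][2:]) for k,v in b.items()})
    for z in(.064,.068,.072):
        R,t,th,r=fit({k:ray(cam,v[0],z) for k,v in b.items()})
        print(cam,z,t.round(4),np.degrees(th).round(2),(r*1e3).round(1))
a=[cv2.resize(cv2.cvtColor(robot.grab_frame(c),cv2.COLOR_RGB2BGR)[y:y+140,x:x+160],(640,560),interpolation=0) for c,x,y in(("top",200,155),("scene",225,170))]
cv2.imwrite("pics/z.png",cv2.resize(np.hstack(a),(800,350)))
E
```

```text
top cam at [ 0.48  -0.015  1.432]
{'red': (array([274. , 187.4]), array([ 13,  12, 126], dtype=int32)), 'blue': (array([285.6, 268.3]), array([ 13,  12, 122], dtype=int32)), 'yellow': (array([319.4, 216.9]), array([ 12,  13, 124], dtype=int32)), 'green': (array([240.2, 238.5]), array([ 13,  12, 122], dtype=int32))}
top 0.064 [0.587  0.0655] -32.33 [0.5 0.4 0.6 0.4]
top 0.068 [0.5867 0.0652] -32.33 [0.3 0.1 0.4 0.2]
top 0.072 [0.5864 0.065 ] -32.33 [0.2 0.2 0.1 0.1]
scene cam at [-0.182 -0.564  0.81 ]
{'red': (array([317.9, 205.7]), array([ 12,  12, 121], dtype=int32)), 'blue': (array([276.9, 249.5]), array([ 13,  14, 150], dtype=int32)), 'yellow': (array([337.4, 236. ]), array([ 13,  13, 145], dtype=int32)), 'green': (array([261. , 217.4]), array([ 11,  12, 118], dtype=int32))}
scene 0.064 [0.5855 0.0635] -32.32 [0.3 0.1 0.3 0.2]
scene 0.068 [0.5814 0.0601] -32.32 [0.4 0.5 0.6 0.7]
scene 0.072 [0.5773 0.0567] -32.32 [0.8 1.  1.  1.2]
```

View pics/z.png

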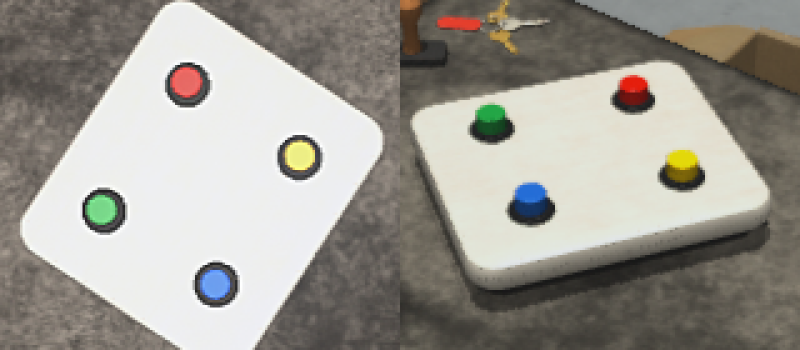

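The zoom shows four caps, each centred in its black collar; red is the rear left one in the top view. The two cameras agree to about 2–3 mm, so I'll close the gripper and hover over red.

```bash
cat >> h.py <<'E'
TH=np.radians(-32.33); RS=np.array([[np.cos(TH),-np.sin(TH)],[np.sin(TH),np.cos(TH)]]); T=np.array([.5858,.0643])
def down():
    r=np.array(robot.get_state()["tool_rot"]); a=np.arctan2(r[1,0],r[0,0]); c,s=np.cos(a),np.sin(a)
    return np.array([[c,s,0],[s,-c,0],[0,0,-1.]])
E
python3 - <<'E'
from h import *
robot.gripper_to(0)
p=target(RS,T,"red"); D=down()
robot.move_ptp(np.r_[p,.2],D)
robot.move_linear(np.r_[p,.108])
s=robot.get_state(); print(s["time"],s["ee_pos"],s["opening"],s["force"],p)
f=robot.grab_frame("scene"); uv=project("scene",[np.r_[p,.089],np.r_[p,.072]]); print(uv)
g=cv2.cvtColor(f,cv2.COLOR_RGB2BGR); x,y=uv[1].astype(int)
cv2.imwrite("pics/hov.png",cv2.resize(g[y-60:y+45,x-70:x+70],(800,600),interpolation=cv2.INTER_CUBIC))
E
```

```text
5.025 [0.67725266 0.07898042 0.1089105 ] 0.00040511164066846765 [-0.43045946  0.79446898  1.05189355] [0.67672624 0.07894305]
[[317.81019133 196.6681414 ]
 [317.7348169  202.73629791]]
```

View pics/hov.png

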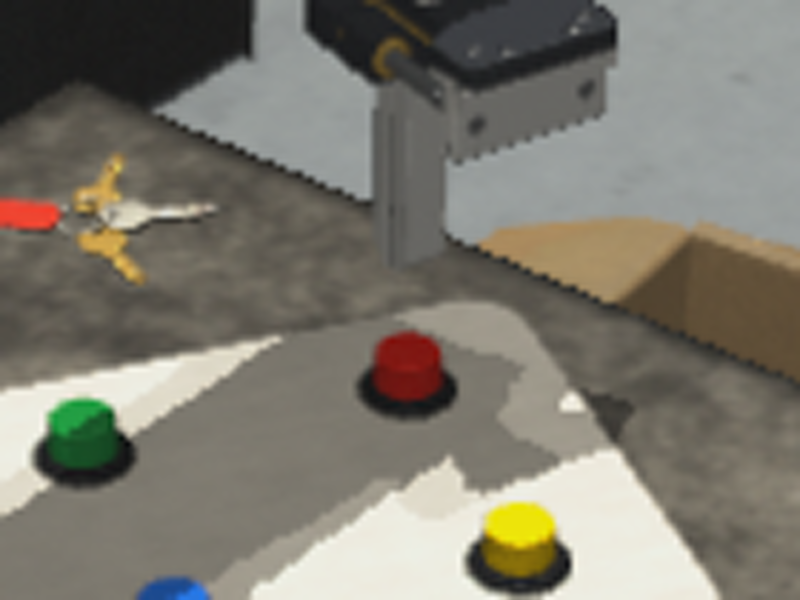

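The fingertip shows at full-frame (318.6,188). That is about 9 px above where I expected it, but laterally in line with the cap. So either the tip is higher than nominal or it is farther from the camera. I'll descend guarded and look from both cameras.

```bash
python3 - <<'E'
from h import *
p=target(RS,T,"red")
hit=robot.move_linear(np.r_[p,.094],velocity=.03,threshold=2)
s=robot.get_state(); print(hit,s["time"],s["ee_pos"],s["force"])
a=[]
for c,w in(("scene",48),("top",48)):
    g=cv2.cvtColor(robot.grab_frame(c),cv2.COLOR_RGB2BGR); uv=project(c,[np.r_[s["ee_pos"][:2],s["ee_pos"][2]-.019]])[0]; print(c,uv)
    x,y=uv.astype(int); a.append(cv2.resize(g[y-w:y+w,x-w:x+w],(400,400),interpolation=cv2.INTER_CUBIC))
cv2.imwrite("pics/hov2.png",np.hstack(a))
E
```

```text
False 5.6917 [0.67674772 0.07889015 0.09394906] [-0.33341661 -0.88698816 -0.01158216]
scene [317.77147541 201.69450513]
top [274.30100696 187.43609374]
```

View pics/hov2.png

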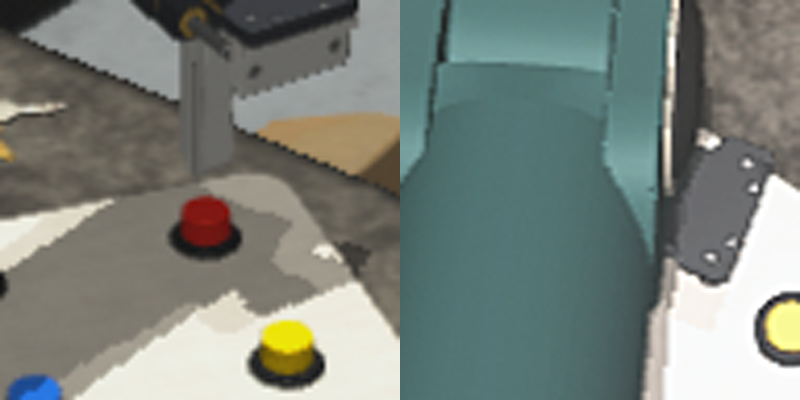

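In the scene crop the tip bottom is at about (318.7,195), about 7 px above the predicted 201.7. In the top view the gripper body's end plate is where the commanded x, y puts it. So the horizontal position is right and the closed tips simply sit higher, close to TCP height. A force-guarded press handles that.

```bash
cat >> h.py <<'E'
def press(n,T=T,lo=.035,thr=7):
    p=target(RS,T,n)
    hit=robot.move_linear(np.r_[p,lo],velocity=.018,threshold=thr)
    s=robot.get_state(); print(n,hit,round(s["time"],2),np.round(s["ee_pos"],4),np.round(s["force"],2)); return s
E
python3 - <<'E'
from h import *
p=target(RS,T,"red")
press("red")
g=robot.grab_frame("scene")
robot.move_linear(np.r_[p,.115],velocity=.1)
h=robot.grab_frame("scene")
x,y=318,200; w=48
cv2.imwrite("pics/p1.png",cv2.cvtColor(np.hstack([cv2.resize(i[y-w:y+w,x-w:x+w],(400,400),interpolation=cv2.INTER_CUBIC) for i in(g,h)]),cv2.COLOR_RGB2BGR))
print(robot.get_state()["time"])
E
```

```text
red True 7.83 [0.6768 0.079  0.0542] [-1.58 -0.48  9.72]
8.6917
```

View pics/p1.png

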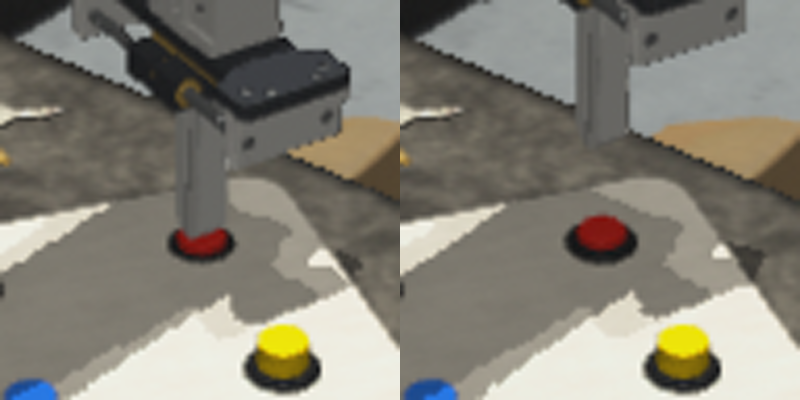

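Left: the tip is centred on the red cap at (199,235). Right: red stays down, showing only about 6 mm above its collar. The tips are about 4 mm ahead of the TCP. Now blue, with a shift check on the scale before the rest.

```bash
cat >> h.py <<'E'
def go(n):
    p=target(RS,T,n)
    robot.move_linear(np.r_[p,.11],velocity=.15); robot.move_linear(np.r_[p,.078],velocity=.08); robot.pause(.2)
    s=press(n,lo=.045,thr=6)
    robot.move_linear(np.r_[p,.11],velocity=.1); return s
E
python3 - <<'E'
from h import *
go("blue")
for c in("scene",): print({k:(v[0].round(1),v[1][2:]) for k,v in blobs(c).items()})
print(robot.get_state()["time"])
g=robot.grab_frame("scene"); cv2.imwrite("pics/p2.png",cv2.cvtColor(cv2.resize(g[150:290,220:380],(800,600)),cv2.COLOR_RGB2BGR))
E
```

```text
blue True 12.04 [0.4949 0.0497 0.0543] [-1.02 -0.01  7.46]
{'red': (array([318. , 207.4]), array([13,  8, 85], dtype=int32)), 'blue': (array([277. , 251.2]), array([ 13,  10, 104], dtype=int32)), 'yellow': (array([337.5, 236. ]), array([ 14,  13, 146], dtype=int32)), 'green': (array([261. , 217.4]), array([ 11,  12, 120], dtype=int32))}
12.8
```

View pics/p2.png

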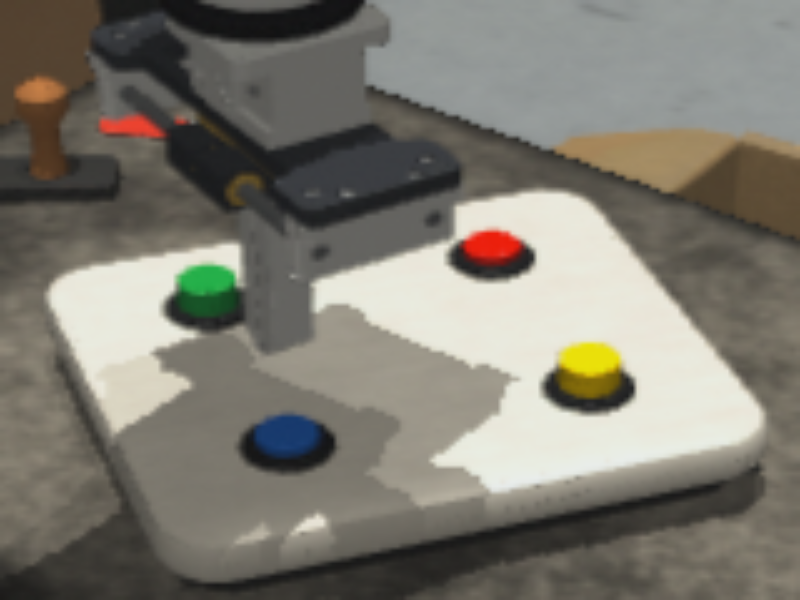

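Blue (287,437) and red (491,247) are both down to a similar height. Yellow and green are still up, and their centroids haven't moved, so the scale hasn't shifted. Now yellow and green, then retreat.

```bash
python3 - <<'E'
from h import *
go("yellow"); s=go("green")
p=target(RS,T,"green")
robot.move_linear(np.r_[p,.25],velocity=.15)
robot.goto_joints([-1.264,.417,-.01,1.614,.005,1.111,-.053])
s=robot.get_state(); print(s["time"],s["ee_pos"],s["force"])
for c in("scene","top"):
    b=blobs(c); print({k:(v[0].round(1),v[1][2:]) for k,v in b.items()})
R,t,th,r=fit({k:ray("top",v[0],.062) for k,v in b.items()}); print(t,np.degrees(th),r*1e3)
g=robot.grab_frame("scene"); cv2.imwrite("pics/p3.png",cv2.cvtColor(cv2.resize(g[150:300,180:380],(800,600)),cv2.COLOR_RGB2BGR))
E
```

```text
yellow True 15.89 [ 0.6115 -0.0241  0.0544] [-2.08  0.55  6.52]
green True 19.95 [0.5601 0.1527 0.0543] [-1.21 -0.62  7.47]
23.75 [0.21470037 0.58663923 0.20098614] [-0.11455589  0.05360941  0.80615863]
{'red': (array([317.9, 207.4]), array([13,  8, 84], dtype=int32)), 'blue': (array([277.1, 251.3]), array([ 14,  10, 108], dtype=int32)), 'yellow': (array([337.4, 237.6]), array([ 14,  10, 108], dtype=int32)), 'green': (array([261.1, 219.1]), array([13,  9, 84], dtype=int32))}
{'red': (array([274.3, 187.9]), array([ 13,  12, 119], dtype=int32)), 'blue': (array([285.8, 268.3]), array([ 13,  12, 121], dtype=int32)), 'yellow': (array([319.4, 217.4]), array([ 12,  12, 121], dtype=int32)), 'green': (array([240.6, 238.7]), array([ 12,  12, 114], dtype=int32))}
[0.58654557 0.06503618] -32.3804953090005 [0.23706176 0.10659776 0.25416271 0.02369018]
```

View pics/p3.png

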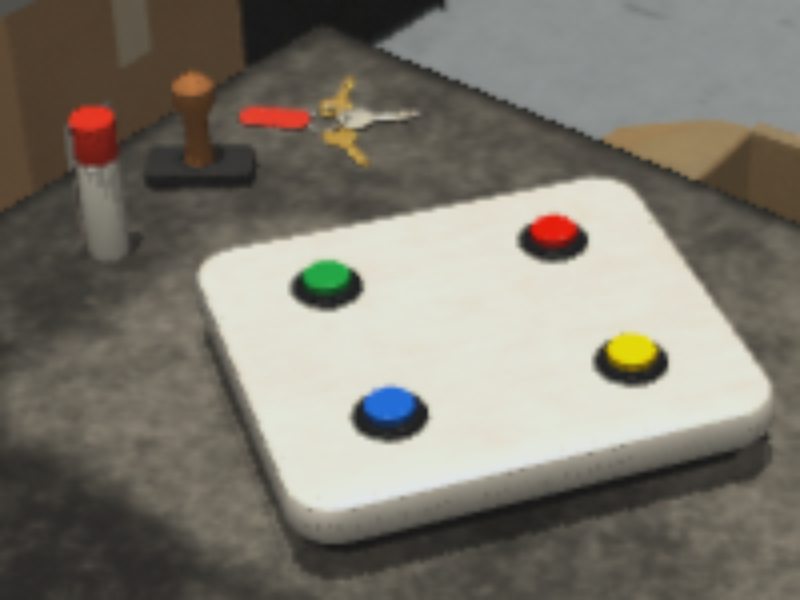

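All four caps are down evenly: green (327,277), red (553,231), yellow (632,351) and blue (389,405). The scale pose is unchanged to 0.2 mm, the glue stick and stamp are still standing, and the arm is clear.

```bash
python3 -c "
from rig import robot
print(robot.sign_off())"
```

```text
the job is handed in; nothing more can be done
None
```

The red, blue, yellow and green buttons were each pressed in that order to about the stop and stayed down; the scale did not shift, nothing else was touched, and the job was handed in at about 24 s with the arm clear.

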